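Back off a knurled locking collar by two counted turns

TASK

Two clamp heads stand on the desk; loosen the knurled collar of the one that holds the insert with the open hole, by rolling it round anticlockwise (seen from above) with a fingertip on its rim: bring its dark index line to the fixed pointer, then go on for two full turns more and leave the line at the pointer again. Do not turn the collar of the other head, which has a closed, domed plug, and do not pick up or shift the two brass weights, the round tin and the probe that lie about.

Things in the scene. Friction and masses are not known exactly. Their poses are not given: they have to be found in the camera images.
- bored_head: Fixed clamp head bolted to the desk: round grey flange 124 mm across and 10 mm thick, an aluminium neck above it, and a knurled collar on top. Origin: on the vertical axis of the head at desk level, z up; its -x side carries the fixed pointer. In the middle of its collar sits a steel insert sleeve with an open round hole 25 mm wide; the sleeve ends 3 mm below the collar's top.
- blank_head: Fixed clamp head bolted to the desk: round grey flange 124 mm across and 10 mm thick, an aluminium neck above it, and a knurled collar on top. Origin: on the vertical axis of the head at desk level, z up; its -x side carries the fixed pointer. In the middle of its collar sits a closed steel plug with a low dome, its highest point 3 mm below the collar's top. To be left alone.
- bored_collar (a joint): Angle (rad) of the collar of the head with the open hole about its vertical axis, growing anticlockwise seen from above. 0 = index line at the fixed pointer; 6.283 = one full turn beyond, 12.566 = two. Starts between -2.4 and -0.7 (line short of the pointer). A stop at -3. Turns with about 0.04 Nm of friction (1.3 N at the rim) and stays where it is left; no spring, no detents, no rise.
- blank_collar (a joint): Angle (rad) of the collar of the head with the domed plug about its vertical axis, growing anticlockwise seen from above. 0 = index line at the fixed pointer; 6.283 = one full turn beyond, 12.566 = two. Must stay as it is. Turns with about 0.04 Nm of friction (1.3 N at the rim) and stays where it is left; no spring, no detents, no rise.
- bored_top (a point): Point on the axis of the head with the open hole, at the height of its collar's top (64 mm above the desk; underside 40 mm). The collar is an aluminium ring 20.5 to 45 mm from the axis, too wide to pinch; rounded ridges 1.5 to 2 mm high, every 15 degrees, run up the rim and over its top edge (32 to 45 mm). A fingertip pressed lightly (5 to 10 N) on them, from above or the side, drags it round.
- bored_mark (a point): Outer part of the index line of that collar: a dark flat line 6 mm wide across the top face of the ring (and down the rim), in place of one ridge. The point lies 40 mm from the axis on top of the collar and turns with it.
- bored_pointer (a point): Tip of that head's fixed pointer, a dark steel post 10 mm wide standing on the flange on the head's -x side, 45 to 59 mm from the axis, top 35 mm above the desk, so lower than the collar.
- blank_mark (a point): The same point on the index line of the collar with the domed plug.
- small_weight: Smaller brass check weight with a knob, 18 mm across, 24 mm high, standing loose between the heads, farther from the robot than the larger one. Origin at its underside.
- weight: Larger brass check weight with a knob, 22 mm across, 30 mm high, standing loose between the heads. Origin at its underside.
- tin: Round white tin 63 mm across, 28 mm high, loose at the back right. Origin at its underside.
- probe: Thin probe 339 mm long, 14 mm thick, with a dark handle, lying loose along the front edge of the desk. Origin under its middle.

How it is judged (in metres and radians):
On the way, in this order (a step that is already met when the one before it is completed fails the run):
1. the index line of the collar with the open hole reaches the pointer (value of joint bored_collar above -0.3 rad).
2. one full turn beyond that is done (value of joint bored_collar above 5.9832 rad).
3. two full turns beyond that are done (value of joint bored_collar above 12.2664 rad).
At the end, for the whole second after the job is handed in: The collar of the head with the open hole rests two full turns beyond its first meeting with the pointer, index line within 0.3 rad (17 degrees) of the pointer; the other collar's line has moved less than 8 mm, and both weights, the tin and the probe less than 20 mm (value of joint bored_collar between 12.2664 and 12.8664 rad and velocity of joint bored_collar between -0.05 and 0.05 rad/s and distance of blank_mark from where it was at the start of the episode below 0.008 m and distance of each of small_weight, weight, tin, probe from where it was at the start of the episode below 0.02 m); the robot touches nothing.
It fails at once if the collar with the domed plug is turned (distance of blank_mark from where it was at the start of the episode above 0.008 m).
It fails at once if a brass weight, the tin or the probe is picked up or shifted by more than 20 mm (distance of any of small_weight, weight, tin, probe from where it was at the start of the episode above 0.02 m).
It also fails if it takes over 64 s, if anything falls off the work surface, if the arm or the gripper's body presses on something with over 40 N, if the wrist force passes 120 N, or if a joint passes its speed limit or range.

ROBOT

A 7-joint arm with a two-finger parallel gripper is mounted at the origin on a cart in front of the work surface, level with it; the furniture and walls round the work are solid. World frame = base frame: x ahead of the robot, y to its left, z up, the work surface at z = 0. Lengths are in mm, angles in rad, forces in N, time in s.
With the tool pointing down it reaches from about 400 to 875 mm from the base axis. Payload 4.4 kg.
Tool frame: the origin (TCP) lies midway between the tips of the shut fingers; the grasp point (between the pads) lies 19 mm behind it; z points along the fingers, y is the line along which they close (so a half turn about z gives the same grasp; the last joint's range is limited). The gripper opens to 85 mm and grips with 20 to 120 N. Pads are 22 mm wide; open, the fingers measure 114 mm over their backs; the gripper's body (76 mm by 85 mm) begins 54 mm behind the grasp point. The pads swing forward as they close: fully open they stand 13 mm farther back than shut.
Start: joints at [1.046, 0.628, 0.038, 1.517, -0.027, 0.996, -0.02], TCP at [287.895, -582.781, 231.313] pointing down, gripper open.
Joint ranges: [-3.06, 3.06], [-0.37, 2.12], [-1.25, 1.32], [0.18, 2.47], [-1.1, 4.24], [0.23, 1.98], [-2.94, 2.94]. Speed limits (rad/s): [2.57, 2.57, 3.14, 3.14, 3.14, 3.14, 3.14].

INTERFACE

Orientations are given as [roll, pitch, yaw] about the fixed x, y, z axes, in that order (R = Rz(yaw) Ry(pitch) Rx(roll)).
In Python, from cell import ctrl gives the robot as it stands.
- The arm moves only by the shell command python3 -m handwheel 'ROWS'. ROWS is JSON, a list of rows, each a list of 3 entries, a list of its own where there are three numbers: the turn, a rotation vector about the tool's x, y, z in degrees, then the shift along the tool's x, y, z in m, then the closure, from 0 (fully open) to 1 (shut). A call has 1 to 5 rows; each row shifts and turns the commanded pose from where the row before left it, along the tool's axes as they then stand; what a row does not reach is not made up. A row lasts 1/12 s, in which the tool goes at most 41.7 mm and 7.16 degrees, less where a joint would pass 70% of its speed; a pose out of reach is approached as far as the arm can. A call is refused whole if a number of a shift passes 0.0417 or a number of a turn 7.16, either way. A call with a gripper value outside its range is refused whole. The fingers move at their own pace and stop on an object; the grip force is fixed at half the most. Time passes only in rows, so rows that do not move let the fingers close. It gives the time, the measured TCP pose, the force, the opening and the grip force at its end, in the units of the state.
- ctrl.read_state(): the state, without advancing time (a new reading comes with each control period).
- ctrl.get_image(name): name is "side" or "top" or "wrist"; returns a dict with "pixels" (400x640x3 uint8, red, green, blue), "fx", "fy", "cx", "cy" (pixels), "k1" (the pictures are not rectified: a ray, as slopes to the right and down, at radius r is drawn at 1 + k1 r^2 times it, then the intrinsics apply), "pose" (4x4, takes a point from camera to world coordinates); the wrist camera has in their place "T_tool_cam" (4x4, takes a point from camera to tool coordinates, whose origin is the TCP and whose axes are the flange's). Camera axes: x right, y up, looking along -z (the intrinsics and any distortion apply to the point x, -y, -z); pixel columns grow to the right and rows downward; lengths in mm; the calibration is good to about 2 mm. A picture is of the moment at which its call begins: read the wrist's pose just before it. There is no depth.
- ctrl.finish_job(): hands the job in; it is judged then, once.
The state is a dict: "clock": time; "qpos": joint angles; "qd": joint speeds; "tau": joint torques, N m; "eef_pos": TCP position; "tool_rot": TCP orientation; "force": force on the tool from outside, world axes, zero at the start; "torque": the same for the moment, N m; "width": finger opening in mm; "gripper_force": force on a finger pad.
Only numpy, scipy, OpenCV 4.12 (cv2) and the standard library are available. Lean on these libraries where they do the work, as an engineer would, in place of code of your own. Each camera call takes 0.05 s, during which the arm holds its last target. There are 200 camera calls.

## Working session

There is one attempt and no reset: what is moved stays moved. The work goes in short steps, Python scripts to look and compute and a shell command to move; the robot and the scene stay as the last step left them, time stands still between calls to the robot, and variables do not carry over. Pictures are saved under pics/ and viewed, at most 10 in all, crops included, and the job is handed in when it is done.

```bash
mkdir -p pics; cat > h.py <<'E'
from cell import ctrl
import numpy as np, cv2
from scipy.spatial.transform import Rotation as R
def pose():
    s=ctrl.read_state(); T=np.eye(4); T[:3,:3]=R.from_euler('xyz',s['tool_rot']).as_matrix(); T[:3,3]=s['eef_pos']; return T
def grab(n):
    P=pose(); d=ctrl.get_image(n)
    if 'pose' not in d: d['pose']=P@np.array(d['T_tool_cam'])
    d['pose']=np.array(d['pose']); return d
def rays(d,uv):
    uv=np.atleast_2d(np.float64(uv)); m=np.c_[(uv[:,0]-d['cx'])/d['fx'],(uv[:,1]-d['cy'])/d['fy']]
    s=m.copy()
    for _ in range(20): s=m/(1+d['k1']*(s**2).sum(1,keepdims=True))
    return np.c_[s[:,0],-s[:,1],-np.ones(len(s))]@d['pose'][:3,:3].T
def plane(d,uv,z):
    r=rays(d,uv); o=d['pose'][:3,3]; return o+r*((z-o[2])/r[:,2])[:,None]
def proj(d,p):
    c=(np.atleast_2d(p)-d['pose'][:3,3])@d['pose'][:3,:3]; s=np.c_[c[:,0]/-c[:,2],c[:,1]/c[:,2]]
    s=s*(1+d['k1']*(s**2).sum(1,keepdims=True)); return s*[d['fx'],d['fy']]+[d['cx'],d['cy']]
def tri(d1,a,d2,b):
    r1,r2=rays(d1,a)[0],rays(d2,b)[0]; o1,o2=d1['pose'][:3,3],d2['pose'][:3,3]
    k=np.linalg.lstsq(np.c_[r1,-r2],o2-o1,rcond=None)[0]; p,q=o1+k[0]*r1,o2+k[1]*r2; return (p+q)/2,np.linalg.norm(p-q)
def save(d,n): cv2.imwrite('pics/'+n,d['pixels'][:,:,::-1])
E
python3 - <<'E'
from h import *
for n in('top','side'):
    d=grab(n); save(d,n+'0.png'); print(n,d['fx'],d['k1'],d['pose'].round(2).tolist())
print(ctrl.read_state())
E
```

```text
top 417.1414737635435 -0.08626671007858128 [[-0.02, 0.99, -0.13, 421.09], [-1.0, -0.02, 0.01, 151.96], [0.0, 0.13, 0.99, 898.76], [0.0, 0.0, 0.0, 1.0]]
side 449.3649697874541 0.010558415017491737 [[-0.9, 0.2, -0.38, 200.35], [-0.43, -0.41, 0.81, 860.88], [0.01, 0.89, 0.45, 455.91], [0.0, 0.0, 0.0, 1.0]]
{'clock': 0.1, 'qpos': array([ 1.04618383,  0.62925942,  0.03843283,  1.51827741, -0.02699427,
        0.9963128 , -0.01999956]), 'qd': array([ 9.46036599e-05, -1.25292322e-03,  1.45655270e-03, -3.29070088e-03,
        1.30728846e-03,  1.35346255e-03,  8.16041260e-04]), 'tau': array([ 3.52175790e-03, -5.64526498e+01,  1.23087432e+00, -1.93971419e+01,
        1.13789435e-02,  5.43617105e-03,  1.03070653e-05]), 'eef_pos': array([ 287.65341845, -582.24883741,  230.47407948]), 'tool_rot': array([-3.13985333e+00,  1.60404683e-05,  4.58825498e-01]), 'force': array([-0.47005472, -0.22690802,  0.73677088]), 'torque': array([-0.031372  , -0.0412147 ,  0.03082139]), 'gripper_force': 0.0, 'width': 85.69000323045701}
```

View pics/top0.png

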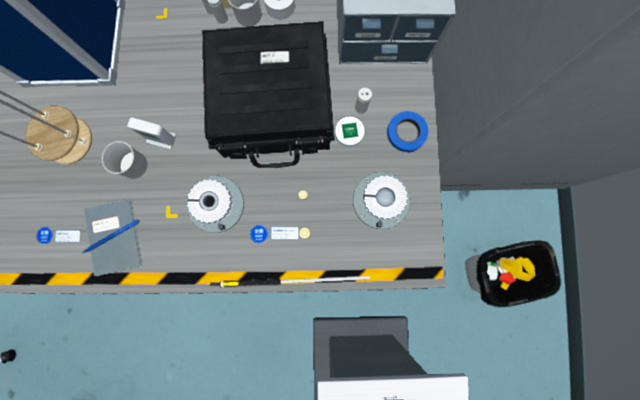

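View pics/side0.png

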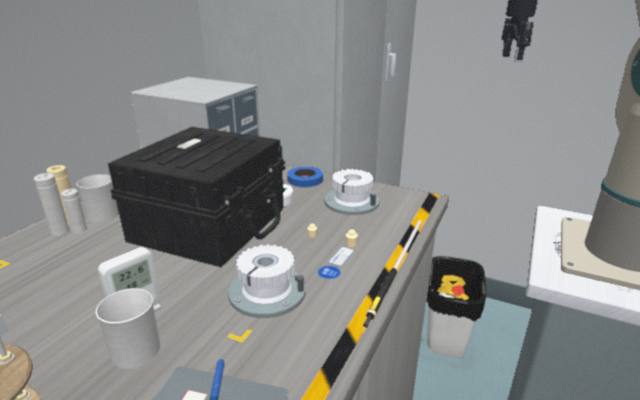

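Top view: the left head, collar at about (209,201), has the dark open hole. The right one at about (386,197) has a grey plug. The pointers are at (222,227) and (379,225). I'll zoom in to confirm and measure.

```bash
python3 - <<'E'
from h import *
d=grab('top'); e=grab('side')
f=lambda d,x,y:cv2.resize(d['pixels'][y-40:y+40,x-40:x+40,::-1],(390,290) if 0 else (390,390),interpolation=cv2.INTER_CUBIC)
cv2.imwrite('pics/z.png',np.hstack([f(d,209,203),f(d,386,200)]))
for n,x,y in(('L',209,201),('R',386,197)):
    g=cv2.cvtColor(d['pixels'],cv2.COLOR_RGB2GRAY); m=np.zeros_like(g); cv2.circle(m,(x,y),30,255,-1)
    m=((g>175)&(m>0)).astype(np.uint8); c=max(cv2.findContours(m,0,2)[0],key=cv2.contourArea)
    (u,v),r=cv2.minEnclosingCircle(c); el=cv2.fitEllipse(cv2.convexHull(c)); print(n,u,v,r,el,plane(d,(u,v),64),plane(d,el[0],64))
    ps=[p for p in c[:,0]]; q=plane(d,ps,64); print('diam',np.ptp(q,axis=0))
for z,uv in((24,(303,195)),(30,(304.5,233)),(28,(349,130))): print(plane(d,uv,z))
print('corner',plane(d,(443,285),0))
E
```

```text
L 208.0 200.5 22.34400177001953 ((208.05093383789062, 200.52903747558594), (42.509822845458984, 44.26027297973633), 36.68030548095703) [[528.99520927 373.161315    64.        ]] [[528.9336519  373.05613192  64.        ]]
diam [88.25347162 86.13204103  0.        ]
R 386.5 199.0 24.824481964111328 ((386.3809509277344, 198.17684936523438), (42.7763671875, 49.039310455322266), 146.224609375) [[524.32526426  11.60073433  64.        ]] [[526.00824503  11.771748    64.        ]]
diam [94.58570259 88.14323647  0.        ]
[[541.59401571 181.59666424  24.        ]]
[[460.98160761 179.63112358  30.        ]]
[[680.40689926  80.01763062  28.        ]]
corner [[ 344.04430584 -113.69587517    0.        ]]
```

View pics/z.png

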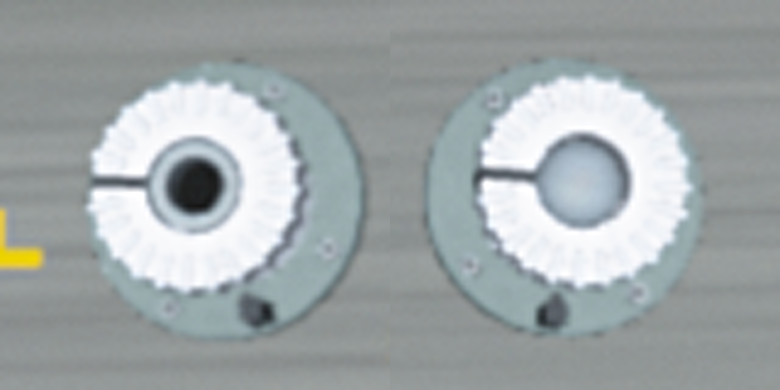

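```bash
python3 - <<'E'
from h import *
d=grab('top'); e=grab('side')
print('case corner',tri(d,(207,143),e,(212,185)))
u=[169+193*80/390,163+185*80/390]; print('hole L',u,tri(d,u,e,(266.5,262)))
p=plane(d,(221.9,226.2),35); print('pointer',p)
mk=plane(d,[169+105*80/390,163+181*80/390],64); print('mark',mk)
for n,x,y,w,hh in(('s',303,195,8,8),('w',304,233,8,8)):pass
print('weight knobs',tri(d,(303,194.5),e,(312,227)),tri(d,(304.5,232.5),e,(351.5,234)))
cv2.imwrite('pics/side_z.png',cv2.resize(e['pixels'][215:320,220:380,::-1],None,fx=5,fy=5,interpolation=cv2.INTER_CUBIC))
E
python3 -m handwheel '[[[0,0,6.57],[0,0,0],1],[[0,0,6.57],[0,0,0],1],[[0,0,6.57],[0,0,0],1],[[0,0,6.57],[0,0,0],1]]'
```

```text
case corner (array([627.06686821, 354.07542466, 159.38344192]), np.float64(9.360626910102852))
hole L [208.5897435897436, 200.94871794871796] (array([527.78606694, 373.04302241,  57.73311747]), np.float64(2.343363823370795))
pointer [[478.25790834 351.05358107  35.        ]]
mark [[530.51742552 409.09683213  64.        ]]
weight knobs (array([543.69977324, 181.84769855,  17.25754457]), np.float64(0.21465458433007412)) (array([462.07419665, 179.75621279,  21.93830509]), np.float64(0.6879736201730241))
clock: 0.63
eef_pos: [287.8, -582.7, 231.2]
tool_rot: [-3.141, -0.0, -0.006]
force: [-0.0, 0.1, -0.0]
width: 38.6
gripper_force: 0.0
```

View pics/side_z.png

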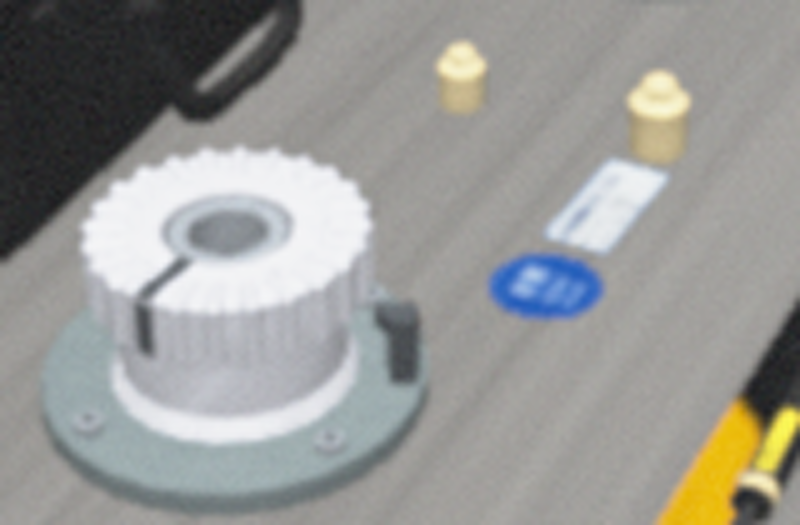

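Left head has the open hole. Mark angle is about 87.5° and the pointer about 203°, so the joint sits near −2.0 rad, which fits the stated range. The case front at x≈627 is tall, so I'll check clearance on arrival.

```bash
python3 -m handwheel '[[[0,0,0],[0.0112,-0.038,0],1],[[0,0,0],[0.0112,-0.038,0],1],[[0,0,0],[0.0112,-0.038,0],1],[[0,0,0],[0.0112,-0.038,0],1],[[0,0,0],[0.0112,-0.038,0],1]]'
python3 -m handwheel '[[[0,0,0],[0.0112,-0.038,0],1],[[0,0,0],[0.0112,-0.038,0],1],[[0,0,0],[0.0112,-0.038,0],1],[[0,0,0],[0.0112,-0.038,0],1],[[0,0,0],[0.0112,-0.038,0],1]]'
python3 -m handwheel '[[[0,0,0],[0.008,-0.038,0],1],[[0,0,0],[0.008,-0.038,0],1],[[0,0,0],[0.008,-0.038,0],1],[[0,0,0],[0.008,-0.038,0],1],[[0,0,0],[0.008,-0.038,0],1]]'
python3 -m handwheel '[[[0,0,0],[0.008,-0.038,0],1],[[0,0,0],[0.008,-0.038,0],1],[[0,0,0],[0.008,-0.038,0],1],[[0,0,0],[0.008,-0.038,0],1],[[0,0,0],[0.008,-0.038,0],1]]'
```

```text
clock: 1.05
eef_pos: [344.1, -390.9, 231.3]
tool_rot: [-3.142, -0.0, -0.0]
force: [0.4, 0.1, -0.4]
width: 0.1
gripper_force: 0.0
clock: 1.47
eef_pos: [400.1, -200.9, 231.6]
tool_rot: [3.141, -0.001, -0.0]
force: [0.8, 0.7, 0.7]
width: 0.3
gripper_force: 0.0
clock: 1.88
eef_pos: [440.0, -10.9, 231.6]
tool_rot: [-3.142, -0.001, 0.0]
force: [1.3, -0.4, -0.9]
width: -0.1
gripper_force: 0.0
clock: 2.3
eef_pos: [479.9, 179.3, 231.5]
tool_rot: [-3.141, -0.0, 0.0]
force: [1.1, -0.5, -0.3]
width: -0.1
gripper_force: 0.0
```

```bash
python3 - <<'E'
from h import *
d=grab('wrist'); np.save('pics/w1.npy',d,allow_pickle=True); print(np.array(d['T_tool_cam']).round(2).tolist())
E
python3 -m handwheel '[[[0,0,0],[0,-0.038,0],1],[[0,0,0],[0,-0.038,0],1],[[0,0,0],[0,-0.038,0],1],[[0,0,0],[0,-0.038,0],1],[[0,0,0],[0,0,0],1]]'
python3 - <<'E'
from h import *
d=grab('wrist'); np.save('pics/w2.npy',d,allow_pickle=True)
a=np.load('pics/w1.npy',allow_pickle=True).item()
cv2.imwrite('pics/w12.png',cv2.resize(np.vstack([a['pixels'],d['pixels']])[:,:,::-1],(480,600)))
save(d,'w2.png')
E
```

```text
[[0.0, 0.95, 0.3, 76.4], [1.0, -0.0, -0.0, -0.04], [0.0, 0.3, -0.95, -143.11], [0.0, 0.0, 0.0, 1.0]]
clock: 2.77
eef_pos: [477.7, 339.3, 231.2]
tool_rot: [-3.134, -0.0, 0.011]
force: [-0.8, 1.2, 0.1]
width: -0.2
gripper_force: 0.0
```

View pics/w12.png

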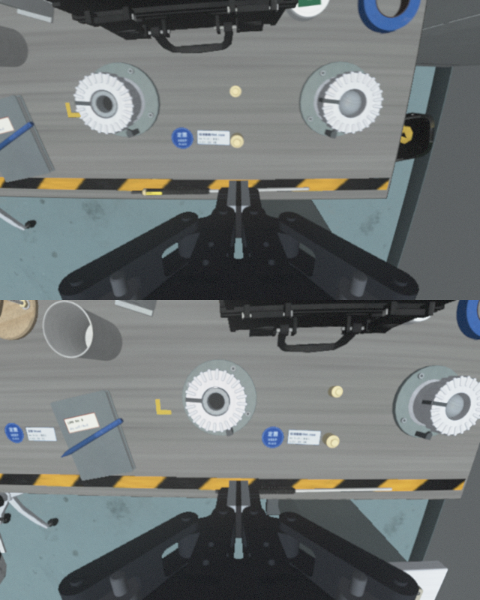

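Wrist views: the bored head is at (215,400) in the lower half of the picture, with the open hole visible and its line towards +y. The camera overhangs on +x, so I'll stroke only on the near (−x) half of the ring. Next I'll refine the axis with the wrist views.

```bash
cat > meas.py <<'E'
from h import *
def meas(d,c0,z=64):
    """axis xy from light collar top outline, and mark angle by dark sector on the ring"""
    g=cv2.cvtColor(d['pixels'],cv2.COLOR_RGB2GRAY)
    c=np.array(c0,float)
    a=np.radians(np.arange(0,360,1.)); 
    rr=np.arange(24,44,1.)
    A,Rr=np.meshgrid(a,rr)
    p=np.stack([c[0]+Rr*np.cos(A),c[1]+Rr*np.sin(A),np.full(A.shape,z)],-1).reshape(-1,3)
    uv=proj(d,p).astype(np.float32); v=cv2.remap(g,uv[:,0].reshape(A.shape),uv[:,1].reshape(A.shape),cv2.INTER_LINEAR)
    m=np.median(v[3:16],0); w=np.clip(np.median(m)-40-m,0,None)
    return np.degrees(np.angle((w*np.exp(1j*a)).sum())),w.max(),(w>0).sum()
def hole(d,c0,z=61):
    g=cv2.cvtColor(d['pixels'],cv2.COLOR_RGB2GRAY); u=proj(d,[[*c0,z]])[0]; r=np.linalg.norm(proj(d,[[c0[0],c0[1]+16,z]])[0]-u)
    m=np.zeros_like(g); cv2.circle(m,tuple(int(round(x)) for x in u),int(r),255,-1)
    m=((g<110)&(m>0)).astype(np.uint8); c=max(cv2.findContours(m,0,2)[0],key=cv2.contourArea); e=cv2.fitEllipse(cv2.convexHull(c)); return e
E
python3 - <<'E'
from meas import *
a,b=[np.load(f'pics/w{i}.npy',allow_pickle=True).item() for i in(1,2)]; t=grab('top')
es=[]
for n,d in(('w1',a),('w2',b),('top',t)):
    e=hole(d,(529,373)); es.append(e); print(n,e,plane(d,e[0],61)[0].round(1),'mark',meas(d,(529,373)))
    g=cv2.cvtColor(d['pixels'],cv2.COLOR_RGB2GRAY); u=proj(d,[[529,373,64]])[0]; r=np.linalg.norm(proj(d,[[529,373+50,64]])[0]-u)
    m=np.zeros_like(g); cv2.circle(m,tuple(u.round().astype(int).tolist()),int(r),255,-1); m=((g>195)&(m>0)).astype(np.uint8)
    c=max(cv2.findContours(m,0,2)[0],key=cv2.contourArea); h=cv2.fitEllipse(cv2.convexHull(c)); print('  rim',plane(d,h[0],64)[0].round(1),np.ptp(plane(d,c[:,0],64),axis=0).round(1))
print('tri w1w2',tri(a,es[0][0],b,es[1][0])); print('tri top w2',tri(t,es[2][0],b,es[1][0]))
P=pose(); print(P[:3,3], ctrl.read_state()['qpos'].round(2))
p=plane(t,(221.9,226.2),35)[0]; print('pointer ang',np.degrees(np.arctan2(p[1]-373,p[0]-529)))
print('lid',tri(t,(275,57),grab('side'),(190,144)))
E
```

```text
w1 ((138.89407348632812, 138.16061401367188), (19.20980453491211, 22.96567726135254), 142.85699462890625) [528.8 374.6  61. ] mark (np.float64(87.5109313447671), np.float64(80.0), np.int64(10))
  rim [529.9 373.7  64. ] [85.5 84.9  0. ]
w2 ((287.6064453125, 134.74632263183594), (21.5993709564209, 22.510637283325195), 141.1585235595703) [528.8 373.3  61. ] mark (np.float64(87.57729282129534), np.float64(79.0), np.int64(10))
  rim [530.1 373.5  64. ] [86.5 86.6  0. ]
top ((207.71469116210938, 201.5242919921875), (12.437834739685059, 13.198221206665039), 95.22296142578125) [527.3 374.5  61. ] mark (np.float64(152.10766925698724), np.float64(27.5), np.int64(86))
  rim [547.9 362.7  64. ] [51.7 72.3  0. ]
tri w1w2 (array([528.99897584, 373.04946733,  63.41433543]), np.float64(0.04933432516708319))
tri top w2 (array([528.06790189, 374.2597956 ,  59.10976784]), np.float64(1.8390391551187164))
[478.9959966  330.88047939 230.88239303] [-0.69  0.53  0.06  1.71 -0.04  0.9  -2.18]
pointer ang -156.6110759366123
lid (array([785.36049372, 225.33031039, 162.779421  ]), np.float64(0.6291785714508993))
```

View pics/w2.png

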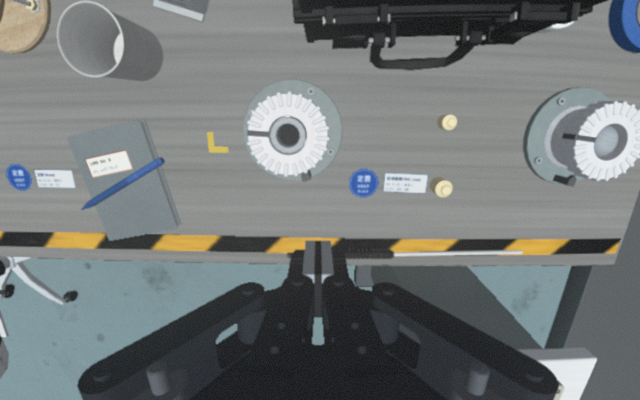

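```bash
python3 -m handwheel '[[[0,0,0],[0.025,-0.0397,0],1],[[0,0,0],[0.025,-0.0397,0],1],[[0,0,0],[0,0,0.04],1],[[0,0,0],[0,0,0.04],1],[[0,0,0],[0,0,0.04],1]]'
python3 -m handwheel '[[[0,0,0],[0,0,0.03],1],[[0,0,0],[0,0,0.01],1],[[0,0,0],[0,0,0],1],[[0,0,0],[0,0,0],1]]'
python3 - <<'E'
from meas import *
b=np.load('pics/w2.npy',allow_pickle=True).item(); p=plane(b,(306.5,175),35)[0]; print(p,np.degrees(np.arctan2(p[1]-373.3,p[0]-529)))
s=ctrl.read_state(); print(s['eef_pos'],s['force'])
print('row steps for 15deg strokes R=37, tool x,y mm:')
t=np.radians(np.arange(90,271,15)); x,y=37*np.cos(t),37*np.sin(t); print(np.c_[np.diff(x),-np.diff(y)].round(1).tolist())
E
```

```text
clock: 3.33
eef_pos: [525.9, 398.1, 110.7]
tool_rot: [-3.141, -0.002, -0.002]
force: [0.5, 0.2, 0.1]
width: 0.1
gripper_force: 0.0
clock: 3.67
eef_pos: [525.4, 398.9, 72.4]
tool_rot: [-3.142, -0.001, -0.002]
force: [-0.2, 0.7, 0.2]
width: -0.1
gripper_force: 0.0
[479.36340983 354.2383303   35.        ] -158.99198423003642
[525.42097685 398.88073038  72.35659463] [-0.22221677  0.66967173  0.19199355]
row steps for 15deg strokes R=37, tool x,y mm:
[[-9.6, 1.3], [-8.9, 3.7], [-7.7, 5.9], [-5.9, 7.7], [-3.7, 8.9], [-1.3, 9.6], [1.3, 9.6], [3.7, 8.9], [5.9, 7.7], [7.7, 5.9], [8.9, 3.7], [9.6, 1.3]]
```

```bash
python3 -m handwheel '[[[0,0,0],[0.0036,-0.0114,0],1],[[0,0,0],[0,0,0.006],1],[[0,0,0],[0,0,0.001],1],[[0,0,0],[0,0,0],1]]'
python3 -m handwheel '[[[0,0,0],[0,0,0.001],1],[[0,0,0],[0,0,0],1]]'
```

```text
clock: 4.0
eef_pos: [528.1, 410.9, 65.4]
tool_rot: [-3.141, -0.001, 0.0]
force: [0.0, -0.3, -0.2]
width: 0.2
gripper_force: 0.0
clock: 4.17
eef_pos: [528.2, 410.8, 64.0]
tool_rot: [-3.141, -0.001, -0.0]
force: [-1.5, -0.4, 2.3]
width: 0.1
gripper_force: 1.2
```

```bash
python3 -m handwheel '[[[0,0,0],[0,0,0.0008],1],[[0,0,0],[0,0,0],1]]'
```

```text
clock: 4.33
eef_pos: [528.5, 410.9, 63.9]
tool_rot: [-3.141, -0.001, -0.0]
force: [-0.0, -1.9, 7.4]
width: -0.2
gripper_force: 3.4
```

```bash
python3 -m handwheel '[[[0,0,0],[-0.0096,0.0013,0],1],[[0,0,0],[-0.0089,0.0037,0],1],[[0,0,0],[-0.0077,0.0059,0],1],[[0,0,0],[-0.0059,0.0077,0],1]]'
python3 - <<'E'
from meas import *
d=grab('top'); save(d,'t2.png'); print(ctrl.read_state()['force'])
d=grab('wrist'); print(meas(d,(529,373.3))); save(d,'w3.png')
E
```

```text
clock: 4.67
eef_pos: [497.1, 393.8, 64.0]
tool_rot: [-3.138, -0.004, 0.001]
force: [1.6, 0.7, 3.9]
width: -0.0
gripper_force: 2.1
[-1.10648716  0.12915369  8.29608292]
(np.float64(154.4964169610533), np.float64(118.0), np.int64(43))
```

View pics/w3.png

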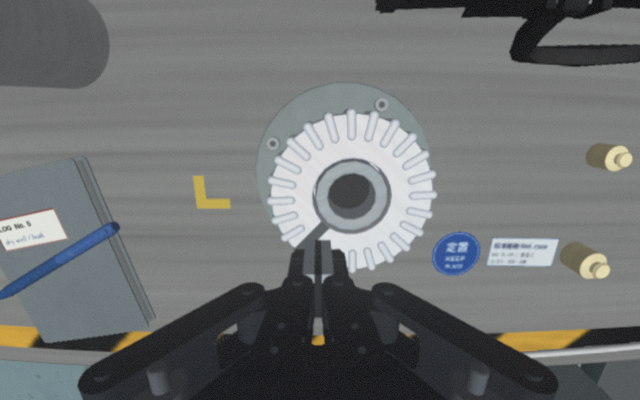

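The wrist view shows the line now at (310,237), right by the fingertip. The collar followed the 60° without slip, so I'll go on.

```bash
python3 -m handwheel '[[[0,0,0],[-0.0037,0.0089,0],1],[[0,0,0],[-0.0013,0.0096,0],1],[[0,0,0],[0.0013,0.0096,0],1],[[0,0,0],[0.0037,0.0089,0],1]]'
python3 -m handwheel '[[[0,0,0],[0.0059,0.0077,0],1],[[0,0,0],[0.0077,0.0059,0],1],[[0,0,0],[0.0089,0.0037,0],1],[[0,0,0],[0.0096,0.0013,0],1],[[0,0,0],[0,0,0],1]]'
python3 -m handwheel '[[[0,0,0],[0,0,-0.01],1],[[0,0,0],[0,-0.037,0],1],[[0,0,0],[0,-0.037,0],1],[[0,0,0],[0,0,0],1]]'
python3 - <<'E'
from meas import *
d=grab('wrist'); print(meas(d,(529,373.3))); save(d,'w4.png'); print(ctrl.read_state()['eef_pos'])
E
```

```text
clock: 5.1
eef_pos: [495.5, 356.8, 63.9]
tool_rot: [-3.139, -0.001, 0.001]
force: [-2.0, 1.8, 7.8]
width: 0.2
gripper_force: 4.2
clock: 5.52
eef_pos: [530.5, 336.5, 63.9]
tool_rot: [-3.14, -0.003, -0.002]
force: [0.9, -1.1, 8.1]
width: -0.3
gripper_force: 4.0
clock: 5.85
eef_pos: [525.0, 421.0, 73.3]
tool_rot: [-3.133, 0.0, 0.008]
force: [-0.9, 3.1, -0.2]
width: -0.1
gripper_force: 0.0
(np.float64(-179.99037705169272), np.float64(125.0), np.int64(51))
[525.20276871 416.67306795  72.73842604]
```

View pics/w4.png

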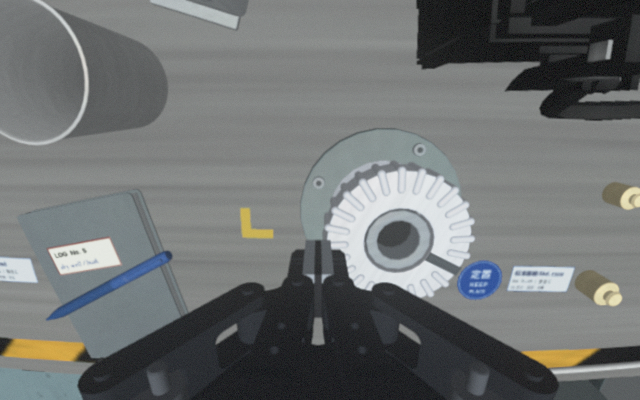

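```bash
cat >> meas.py <<'E'
def win(d,c,lo,hi,z=64):
    g=cv2.cvtColor(d['pixels'],cv2.COLOR_RGB2GRAY); a=np.radians(np.arange(lo,hi,1.)); A,Rr=np.meshgrid(a,np.arange(25,41,1.))
    uv=proj(d,np.stack([c[0]+Rr*np.cos(A),c[1]+Rr*np.sin(A),np.full(A.shape,z)],-1).reshape(-1,3)).astype(np.float32)
    v=cv2.remap(g,uv[:,0].reshape(A.shape),uv[:,1].reshape(A.shape),cv2.INTER_LINEAR); m=np.median(v,0); w=np.clip(np.median(m)-40-m,0,None)
    return np.degrees((w*a).sum()/w.sum()),w.max(),(w>0).sum()
E
python3 - <<'E'
from meas import *
d=grab('wrist'); print(win(d,(529,373.3),205,360+60)); print(ctrl.read_state()['eef_pos'],ctrl.read_state()['qd'].round(3))
e=hole(d,(529,373.3)); print(plane(d,e[0],61), plane(d,(460,273),64)-[529,373.3,0])
E
```

```text
(np.float64(242.5788761002031), np.float64(81.0), np.int64(11))
[526.02350597 412.93665536  72.41283646] [ 0.036 -0.008  0.046  0.042  0.013  0.002  0.003]
[[528.99802987 373.71444351  61.        ]] [[-20.67900076 -43.41878608  64.        ]]
```

```bash
python3 -m handwheel '[[[0,0,0],[0,0,0.008],1],[[0,0,0],[0,0,0.002],1],[[0,0,0],[0,0,0],1]]'
python3 -m handwheel '[[[0,0,0],[-0.0096,0.0013,0],1],[[0,0,0],[-0.0089,0.0037,0],1],[[0,0,0],[-0.0077,0.0059,0],1],[[0,0,0],[-0.0059,0.0077,0],1]]'
python3 -m handwheel '[[[0,0,0],[-0.0037,0.0089,0],1],[[0,0,0],[-0.0013,0.0096,0],1],[[0,0,0],[0.0013,0.0096,0],1],[[0,0,0],[0.0037,0.0089,0],1]]'
python3 -m handwheel '[[[0,0,0],[0.0059,0.0077,0],1],[[0,0,0],[0.0077,0.0059,0],1],[[0,0,0],[0.0089,0.0037,0],1],[[0,0,0],[0.0096,0.0013,0],1],[[0,0,0],[0,0,0],1]]'
python3 -m handwheel '[[[0,0,0],[0,0,-0.01],1],[[0,0,0],[0,-0.037,0],1],[[0,0,0],[0,-0.037,0],1],[[0,0,0],[0,0,0],1],[[0,0,0],[0,0,0],1]]'
python3 - <<'E'
from meas import *
d=grab('wrist'); print(win(d,(529,373.3),-20,60),meas(d,(529,373.3)));save(d,'w5.png')
E
```

```text
clock: 6.2
eef_pos: [529.2, 410.0, 63.9]
tool_rot: [-3.141, -0.002, -0.002]
force: [-0.5, 0.5, 8.0]
width: -0.0
gripper_force: 4.4
clock: 6.53
eef_pos: [497.7, 392.2, 63.9]
tool_rot: [-3.139, -0.004, -0.001]
force: [2.7, 0.7, 7.7]
width: 0.1
gripper_force: 3.5
clock: 6.87
eef_pos: [496.6, 355.1, 63.9]
tool_rot: [-3.139, -0.002, -0.001]
force: [-0.2, 2.7, 8.5]
width: -0.3
gripper_force: 4.0
clock: 7.28
eef_pos: [531.0, 335.4, 63.9]
tool_rot: [-3.14, -0.004, -0.003]
force: [1.0, -0.8, 9.6]
width: 0.0
gripper_force: 4.8
clock: 7.7
eef_pos: [526.1, 412.6, 72.2]
tool_rot: [-3.141, 0.001, 0.003]
force: [0.1, -1.3, 0.7]
width: 0.1
gripper_force: 0.0
(np.float64(43.10508002783577), np.float64(79.0), np.int64(11)) (np.float64(143.1400811718127), np.float64(125.0), np.int64(128))
```

Each stroke gives 155–160°. The joint is now at about +201°, leaving 519°. I'll do two more strokes.

```bash
python3 -m handwheel '[[[0,0,0],[0,0,0.008],1],[[0,0,0],[0,0,0.002],1],[[0,0,0],[0,0,0],1]]'
python3 -m handwheel '[[[0,0,0],[-0.0096,0.0013,0],1],[[0,0,0],[-0.0089,0.0037,0],1],[[0,0,0],[-0.0077,0.0059,0],1],[[0,0,0],[-0.0059,0.0077,0],1]]'
python3 -m handwheel '[[[0,0,0],[-0.0037,0.0089,0],1],[[0,0,0],[-0.0013,0.0096,0],1],[[0,0,0],[0.0013,0.0096,0],1],[[0,0,0],[0.0037,0.0089,0],1]]'
python3 -m handwheel '[[[0,0,0],[0.0059,0.0077,0],1],[[0,0,0],[0.0077,0.0059,0],1],[[0,0,0],[0.0089,0.0037,0],1],[[0,0,0],[0.0096,0.0013,0],1],[[0,0,0],[0,0,0],1]]'
python3 -m handwheel '[[[0,0,0],[0,0,-0.01],1],[[0,0,0],[0,-0.037,0],1],[[0,0,0],[0,-0.037,0],1],[[0,0,0],[0,0,0],1],[[0,0,0],[0,0,0],1]]'
python3 - <<'E'
from meas import *
d=grab('wrist'); print(win(d,(529,373.3),170,260))
E
python3 -m handwheel '[[[0,0,0],[0,0,0.008],1],[[0,0,0],[0,0,0.002],1],[[0,0,0],[0,0,0],1]]'
python3 -m handwheel '[[[0,0,0],[-0.0096,0.0013,0],1],[[0,0,0],[-0.0089,0.0037,0],1],[[0,0,0],[-0.0077,0.0059,0],1],[[0,0,0],[-0.0059,0.0077,0],1]]'
python3 -m handwheel '[[[0,0,0],[-0.0037,0.0089,0],1],[[0,0,0],[-0.0013,0.0096,0],1],[[0,0,0],[0.0013,0.0096,0],1],[[0,0,0],[0.0037,0.0089,0],1]]'
python3 -m handwheel '[[[0,0,0],[0.0059,0.0077,0],1],[[0,0,0],[0.0077,0.0059,0],1],[[0,0,0],[0.0089,0.0037,0],1],[[0,0,0],[0.0096,0.0013,0],1],[[0,0,0],[0,0,0],1]]'
python3 -m handwheel '[[[0,0,0],[0,0,-0.01],1],[[0,0,0],[0,-0.037,0],1],[[0,0,0],[0,-0.037,0],1],[[0,0,0],[0,0,0],1],[[0,0,0],[0,0,0],1]]'
python3 - <<'E'
from meas import *
d=grab('wrist'); print(win(d,(529,373.3),-45,50)); print(win(d,(529,373.3),205,420))
E
```

```text
clock: 8.0
eef_pos: [529.5, 408.8, 63.9]
tool_rot: [3.141, -0.002, -0.003]
force: [-0.7, 0.0, 8.6]
width: -0.2
gripper_force: 4.7
clock: 8.33
eef_pos: [498.0, 391.8, 63.9]
tool_rot: [-3.139, -0.005, -0.002]
force: [3.2, 1.6, 6.7]
width: 0.0
gripper_force: 3.4
clock: 8.67
eef_pos: [496.6, 354.9, 63.9]
tool_rot: [-3.139, -0.002, -0.001]
force: [-0.7, 3.0, 8.0]
width: 0.0
gripper_force: 4.4
clock: 9.08
eef_pos: [531.1, 334.9, 63.9]
tool_rot: [-3.14, -0.004, -0.004]
force: [1.0, 0.3, 9.7]
width: -0.2
gripper_force: 4.9
clock: 9.5
eef_pos: [526.2, 412.4, 72.2]
tool_rot: [-3.141, 0.001, 0.003]
force: [0.4, -0.7, -0.8]
width: 0.1
gripper_force: 0.0
(np.float64(187.0998227275506), np.float64(118.75), np.int64(37))
clock: 9.8
eef_pos: [529.6, 408.6, 63.9]
tool_rot: [3.141, -0.002, -0.003]
force: [-0.6, -1.6, 9.7]
width: -0.3
gripper_force: 4.8
clock: 10.13
eef_pos: [497.8, 391.7, 63.9]
tool_rot: [-3.139, -0.004, -0.002]
force: [2.5, 2.1, 6.3]
width: 0.0
gripper_force: 3.5
clock: 10.47
eef_pos: [496.5, 354.7, 63.9]
tool_rot: [-3.139, -0.002, -0.001]
force: [-0.2, 3.0, 9.2]
width: -0.1
gripper_force: 4.3
clock: 10.88
eef_pos: [531.2, 335.0, 63.9]
tool_rot: [-3.14, -0.004, -0.004]
force: [0.0, 0.5, 9.3]
width: 0.2
gripper_force: 4.6
clock: 11.3
eef_pos: [526.2, 412.2, 72.2]
tool_rot: [-3.141, 0.001, 0.003]
force: [-0.7, -1.0, 0.5]
width: 0.3
gripper_force: 0.0
(np.float64(2.0636302746148694), np.float64(79.5), np.int64(11))
(np.float64(362.0636302746148), np.float64(79.5), np.int64(11))
```

Line at 2°, about 200° to go: one full stroke and then about 40°.

```bash
python3 -m handwheel '[[[0,0,0],[0,0,0.008],1],[[0,0,0],[0,0,0.002],1],[[0,0,0],[0,0,0],1]]'
python3 -m handwheel '[[[0,0,0],[-0.0096,0.0013,0],1],[[0,0,0],[-0.0089,0.0037,0],1],[[0,0,0],[-0.0077,0.0059,0],1],[[0,0,0],[-0.0059,0.0077,0],1]]'
python3 -m handwheel '[[[0,0,0],[-0.0037,0.0089,0],1],[[0,0,0],[-0.0013,0.0096,0],1],[[0,0,0],[0.0013,0.0096,0],1],[[0,0,0],[0.0037,0.0089,0],1]]'
python3 -m handwheel '[[[0,0,0],[0.0059,0.0077,0],1],[[0,0,0],[0.0077,0.0059,0],1],[[0,0,0],[0.0089,0.0037,0],1],[[0,0,0],[0.0096,0.0013,0],1],[[0,0,0],[0,0,0],1]]'
python3 -m handwheel '[[[0,0,0],[0,0,-0.01],1],[[0,0,0],[0,0,0],1],[[0,0,0],[0,0,0],1]]'
python3 - <<'E'
from meas import *
d=grab('wrist'); save(d,'w6.png'); print(win(d,(529,373.3),120,200))
E
```

```text
clock: 11.6
eef_pos: [529.5, 408.3, 63.8]
tool_rot: [3.141, -0.002, -0.003]
force: [-1.8, -2.2, 8.8]
width: -0.2
gripper_force: 4.7
clock: 11.93
eef_pos: [497.9, 391.5, 63.9]
tool_rot: [-3.139, -0.005, -0.002]
force: [1.8, 1.0, 7.0]
width: 0.1
gripper_force: 3.5
clock: 12.27
eef_pos: [496.8, 354.5, 63.9]
tool_rot: [-3.139, -0.003, -0.001]
force: [0.0, 2.7, 7.5]
width: 0.3
gripper_force: 4.1
clock: 12.68
eef_pos: [531.2, 334.7, 63.9]
tool_rot: [-3.14, -0.004, -0.004]
force: [0.5, 0.6, 9.7]
width: 0.2
gripper_force: 4.9
clock: 12.93
eef_pos: [527.8, 334.9, 72.7]
tool_rot: [3.141, 0.0, -0.001]
force: [-0.5, -0.1, 1.1]
width: -0.1
gripper_force: 0.0
(np.float64(nan), np.float64(0.0), np.int64(0))meas.py:21: RuntimeWarning: invalid value encountered in scalar divide
  return np.degrees((w*a).sum()/w.sum()),w.max(),(w>0).sum()
```

View pics/w6.png

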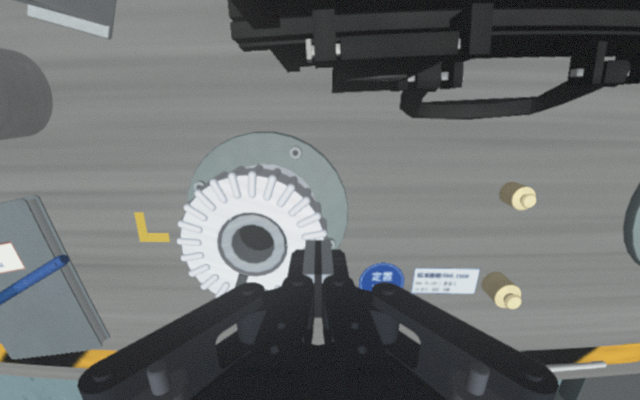

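```bash
python3 - <<'E'
from meas import *
d=grab('wrist'); p=plane(d,[(241,285),(245,274)],64)-[529,373.3,64]; print(np.degrees(np.arctan2(p[:,1],p[:,0])),np.hypot(p[:,0],p[:,1]))
g=cv2.cvtColor(d['pixels'],cv2.COLOR_RGB2GRAY)
for r in(23,26,29):
    a=np.arange(145,200,3); q=np.radians(a); uv=proj(d,np.c_[529+r*np.cos(q),373.3+r*np.sin(q),0*q+64]).round().astype(int); print(r,[(int(k),int(g[v,u])) for k,(u,v) in zip(a,uv)])
E
python3 -m handwheel '[[[0,0,0],[0,-0.037,0],1],[[0,0,0],[0,-0.037,0],1],[[0,0,0],[0,0,0],1],[[0,0,0],[0,0,0],1]]'
```

```text
[162.03462295 163.6208856 ] [28.41181015 20.08674984]
23 [(145, 231), (148, 231), (151, 229), (154, 148), (157, 103), (160, 106), (163, 103), (166, 120), (169, 225), (172, 231), (175, 231), (178, 230), (181, 229), (184, 229), (187, 229), (190, 230), (193, 230), (196, 230), (199, 230)]
26 [(145, 232), (148, 232), (151, 232), (154, 210), (157, 100), (160, 103), (163, 101), (166, 103), (169, 84), (172, 80), (175, 72), (178, 58), (181, 58), (184, 74), (187, 211), (190, 231), (193, 231), (196, 229), (199, 231)]
29 [(145, 224), (148, 226), (151, 228), (154, 222), (157, 93), (160, 75), (163, 59), (166, 58), (169, 54), (172, 58), (175, 59), (178, 52), (181, 51), (184, 56), (187, 55), (190, 188), (193, 232), (196, 229), (199, 232)]
clock: 13.37
eef_pos: [525.8, 413.4, 71.7]
tool_rot: [-3.14, 0.001, 0.005]
force: [-0.8, -1.1, 0.7]
width: 0.3
gripper_force: 0.0
```

```bash
python3 -m handwheel '[[[0,0,0],[0,0,0.008],1],[[0,0,0],[0,0,0.002],1],[[0,0,0],[0,0,0],1]]'
python3 -m handwheel '[[[0,0,0],[-0.0096,0.0013,0],1],[[0,0,0],[-0.0089,0.0037,0],1],[[0,0,0],[-0.0077,0.0059,0],1],[[0,0,0],[0,0,0],1]]'
python3 -m handwheel '[[[0,0,0],[0,0,-0.02],1],[[0,0,0],[0,0,-0.04],1],[[0,0,0],[-0.01,0.02,-0.04],1],[[0,0,0],[-0.03,0.03,-0.02],1],[[0,0,0],[-0.03,0.03,0],1]]'
python3 -m handwheel '[[[0,0,0],[-0.02,0,0],1],[[0,0,0],[0,0,0],1],[[0,0,0],[0,0,0],1],[[0,0,0],[0,0,0],1]]'
python3 - <<'E'
from meas import *
d=grab('wrist'); save(d,'w7.png'); c=(529,373.3); print(win(d,c,100,300)); print(ctrl.read_state()['force'])
t=grab('top'); print(win(t,c,150,260))
e=cv2.resize(d['pixels'],None,fx=1,fy=1); print(proj(d,[[529,373.3,64]]))
E
```

```text
clock: 13.62
eef_pos: [529.2, 409.9, 63.9]
tool_rot: [-3.14, -0.002, -0.002]
force: [-1.6, 2.0, 9.2]
width: 0.1
gripper_force: 4.8
clock: 13.95
eef_pos: [502.6, 397.3, 63.9]
tool_rot: [-3.141, -0.002, -0.002]
force: [-0.3, -0.8, 10.0]
width: 0.2
gripper_force: 4.6
clock: 14.37
eef_pos: [439.5, 324.6, 180.0]
tool_rot: [-3.137, -0.008, -0.003]
force: [1.1, 0.2, -0.9]
width: -0.2
gripper_force: 0.0
clock: 14.7
eef_pos: [417.4, 324.4, 176.5]
tool_rot: [3.141, -0.001, -0.001]
force: [0.7, 0.3, -1.0]
width: -0.0
gripper_force: 0.0
(np.float64(200.04380132968325), np.float64(78.25), np.int64(11))
[ 0.35579702 -0.0146433   0.1138183 ]
(np.float64(201.50176678445231), np.float64(89.0), np.int64(10))
[[258.10028732  66.40913244]]
```

View pics/w7.png

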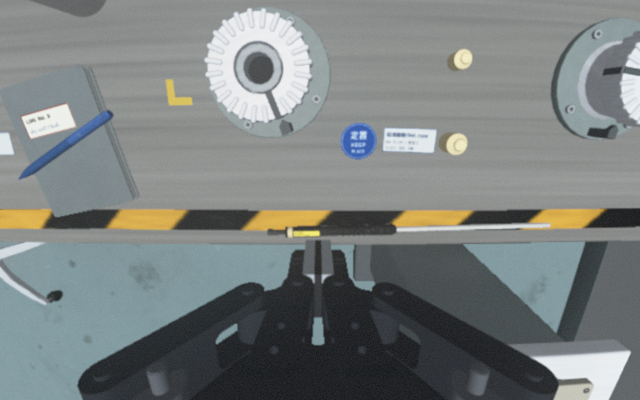

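The line at (278,103) points at the pointer at (286,128), measured at 200–201.5° against 201–203°. The turn count adds up to two full turns, and nothing else has moved.

```bash
python3 -c "
from cell import ctrl; print(ctrl.finish_job())"
```

```text
the job is handed in; nothing more can be done
None
```

I turned the open-hole head's collar anticlockwise to the pointer and two full turns beyond, left its line within about 3° of the pointer by camera, backed the arm clear and handed the job in; no verdict came back.

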